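# Lock the scriber collar of a mason's marking stand onto the flat of its post

### The job

Turn the collar of the marking stand clockwise, seen from above, by pushing gently sideways against its slender scriber bar (do not grip it), until its spring-loaded set screw faces the flat milled in the post and drops into it. Then press the clamp lever all the way down so that the collar is locked on the flat, and let go. Do not force the bar or the lever, and leave the mallet, the chisel and the stone offcut where they are.

Things in the scene. Friction and masses are not known exactly. Their poses are not given: they have to be found in the camera images.
- stand: Marking stand fixed to the bench: grey cast base 130 x 110 mm (x, y), 36 mm high, flange of 68 mm diameter to 48 mm, then a steel shoulder of 48 mm diameter to 92 mm; collar and post above. Origin: centre of the underside, on the post's axis; z up.
- post_top (a point): Centre of the top of the bright steel post, 36 mm in diameter, 150 mm above the bench. Down one side runs a milled flat, 16 mm wide and sunk 4.5 mm between straight shoulders (11.5 mm from the axis), seen as a notch in the top end. It faces within 0.85 rad either side of the stand's +y, differently each time. Its direction is not measured: see it on the post's end or feel for it.
- collar (a joint): Turn of the dark steel collar (62 mm diameter, 92 to 120 mm above the bench) about the post, rad, counter-clockwise from above positive, range -1.5 to 2.1. At 0 the bar points along the stand's -y, the set screw across from it (+y). Starts at 1.5 to 1.8, screw on the round of the post; the flat lies clockwise, at a value within 0.85 of 0. Stays where it is left.
- bar_mid (a point): Middle of the scriber bar, 85 mm from the axis, 106 mm above the bench. Bar: bright steel, 10 mm wide, 12 mm high, level and radial from 31 to 152 mm from the axis; at its end a short scribing point bent down to 79 mm above the bench, 169 mm out. Pushed sideways here it turns the collar with about 3 to 6 N, and stops firmly (over 8 N) once the screw is in the flat; do not push through.
- lever (a joint): Angle of the clamp lever, rad, growing as it goes down and drives the set screw in; elevation above level = 1.0 - value. Screw on the round: it rests near 0.4 and soon goes no further. A light spring presses the screw in: when the screw faces the flat (within 0.08 rad) the lever drops by itself to about 0.75, and the shoulders then stop the collar. Fully home is about 1.2; it stays down.
- handle: Arm of the clamp lever, steel rod of 8 mm diameter. Origin on its level, radial pivot, across from the bar, 44 mm from the post's axis, 106 mm above the bench. More than 16 N on it damages the screw. If it stops dead before 1.08 rad the screw is not on the flat: turn the collar more.
- lever_tip (a point): Centre of the lever's black ball end, 18 mm in diameter, 60 mm from the pivot, in the upright plane 47 mm from the post's axis. Seen from outside, facing the pivot, the lever points up to the right and swings down clockwise. From 0.75 on, pressing down here takes up to about 6 N, then it stops firmly at the end.
- bar: The scriber bar as a part of the collar. Origin on the post's axis at bench level, the bar along its -y; z up. It is slender: a force of more than 20 N on it (also from gripping it hard) bends it, so push it with the shut fingers and stop as soon as the lever drops or the push rises to 8 to 10 N.
- mallet: Bystander: white mason's mallet standing on its round head (104 mm across, 85 mm high), wooden handle up to 185 mm. Origin: centre of the underside.
- chisel: Bystander: steel stone chisel lying on the bench, 203 mm long along its x, 18 mm thick. Origin at bench level near its middle.
- offcut: Bystander: limestone offcut 90 x 70 x 50 mm. Origin: centre of the underside.

How it is judged:
By the outcome, as a careful person would: the job done as asked, in the order asked, and still so for the second after the job is handed in, with the robot touching nothing.
It also fails if it takes over 64 s, if anything falls off the work surface, if the arm or the gripper's body presses on something with over 40 N, if the wrist force passes 120 N, or if a joint passes its speed limit or range.

### The arm

A 6-joint arm with a two-finger parallel gripper is mounted at the origin on the work surface. World frame = base frame: x ahead of the robot, y to its left, z up, the work surface at z = 0. Lengths are in m, angles in rad, forces in N, time in s.
With the tool pointing down it reaches from about 0.3 to 0.875 m from the base axis. Payload 6.4 kg.
Tool frame: the origin (TCP) lies midway between the tips of the shut fingers; the grasp point (between the pads) lies r.tcp_to_grasp behind it (r.tcp_to_grasp is the distance from the TCP to the grasp point, in m); z points along the fingers, y is the line along which they close (so a half turn about z gives the same grasp; the last joint's range is limited). The gripper opens to 88 mm and grips with 3 to 60 N. Pads are 18 mm wide; open, the fingers measure 123 mm over their backs; the gripper's body (75 mm by 187 mm) begins 45 mm behind the grasp point.
Start: joints at [0.974, 0.181, 1.607, -0, 1.354, -0.206], TCP at [0.219, 0.532, 0.202] pointing down, gripper open.
Joint ranges: [-2.99, 2.99], [-0.89, 2.07], [0.3, 2.58], [-1.14, 4.28], [0, 2.63], [-3.12, 3.12]. Speed limits (rad/s): [2.57, 2.57, 3.01, 3.14, 3.14, 3.14].

### API

Orientations are given as a unit quaternion [x, y, z, w].
In Python, from rig import r gives the robot as it stands. The module is installed in compiled form; this text tells all that it offers.
- The arm moves only by the tool arm_command, never from a script. Its argument "motion" is one flat list of numbers, 6 for each row, row after row: the shift along the tool's x, y, z in m, then the turn, a rotation vector about the tool's x, y, z in degrees. In form: [dx, dy, dz, wx, wy, wz, dx, dy, dz, wx, wy, wz, ...]. A call has 1 to 20 rows; each row is the pose to reach, as a shift and turn from the pose commanded when the call began, along the tool's axes at that moment; what a row does not reach only later rows make up. A row lasts 1/10 s, in which the tool goes at most 50 mm and 8.59 degrees, less where a joint would pass 70% of its speed; a pose out of reach is approached as far as the arm can. A call with a gripper value outside its range is refused whole. "jaw" is the opening, from 0 (shut) to 1 (fully open), set as the call begins (left out, the last holds). The fingers move at their own pace and stop on an object; "grip_force" is the grip in N (left out, the last holds). Time passes only in rows, so rows that repeat a pose let the fingers close. It gives the time, the measured TCP pose, the force, the opening and the grip force at its end, in the units of the state.
- r.get_obs(): the state, without advancing time (a new reading comes with each control period).
- r.snapshot(name): name is "side" or "top" or "wrist"; returns a dict with "image" (480x640x3 uint8, red, green, blue), "intrinsics" (3x3 intrinsics, pixels), "world_from_camera" (4x4, takes a point from camera to world coordinates); the wrist camera has in their place "tool_from_camera" (4x4, takes a point from camera to tool coordinates, whose origin is the TCP and whose axes are the flange's). Camera axes: x right, y down, z forward; pixel columns grow to the right and rows downward; lengths in m; the calibration is good to about 2 mm. The wrist camera is an equidistant fisheye: a pixel r from the principal point sees the ray r / f radians off the axis. A picture is of the moment at which its call begins: read the wrist's pose just before it. There is no depth.
- r.job_done(): hands the job in; it is judged then, once.
The state is a dict: "time_s": time; "qpos": joint angles; "qvel": joint speeds; "effort": joint torques, N m; "tool_pos": TCP position; "ee_rot": TCP orientation; "ft_force": force on the tool from outside, world axes, zero at the start; "ft_torque": the same for the moment, N m; "grip_width": opening from 0.0 (shut) to 1.0 (fully open); "grip_force": force on a finger pad.
Only numpy, scipy, OpenCV 4.12 (cv2) and the standard library are available. Lean on these libraries where they do the work, as an engineer would, in place of code of your own. Each camera call takes 0.05 s, during which the arm holds its last target. There are 200 camera calls.

## Working session

There is one attempt and no reset: what is moved stays moved. The work goes in short steps, Python scripts to look and compute and a tool call to move; the robot and the scene stay as the last step left them, time stands still between calls to the robot, and variables do not carry over. Pictures are saved under pics/ and viewed, at most 10 in all, crops included, and the job is handed in when it is done.

Besides the shell and the picture viewer there is one more tool, called after ">>>" by a JSON object that holds its "method" and its "body", one argument or row to a line. arm_command: Moves the arm, as the interface text tells. Its arguments: {"type":"object","properties":{"motion":{"type":"array","items":{"type":"number"}},"jaw":{"type":"number"},"grip_force":{"type":"number"}},"required":["motion"]}

```bash
mkdir -p pics
python3 - <<'E'
from rig import r
import cv2,json,numpy as np
o=r.get_obs();print({k:np.round(v,4).tolist() for k,v in o.items()},r.tcp_to_grasp)
np.set_printoptions(precision=4,suppress=True)
for n in("side","top","wrist"):
    s=r.snapshot(n);cv2.imwrite(f"pics/{n}0.png",s["image"][:,:,::-1]);
    print(n,s["intrinsics"],s.get("world_from_camera",s.get("tool_from_camera")))
E
```

```text
{'time_s': 0.0, 'qpos': [0.9737, 0.1815, 1.608, 0.0, 1.3538, -0.2063], 'qvel': [0.0004, -0.0016, -0.0012, -0.0003, -0.0007, -0.0], 'effort': [0.0005, -43.3888, -34.1834, 0.0702, 0.0388, -0.0002], 'tool_pos': [0.2187, 0.5312, 0.2012], 'ee_rot': [0.1942, 0.981, -0.0008, -0.0003], 'ft_force': [0.4277, 0.9853, 0.0195], 'ft_torque': [-0.0067, -0.0397, 0.0008], 'grip_force': 0.0, 'grip_width': 0.9967} 0.0187
side [[437.9913   0.     317.6573]
 [  0.     437.9913 244.4479]
 [  0.       0.       1.    ]] [[ 0.994  -0.0837  0.0708  0.5023]
 [-0.109  -0.6811  0.724  -0.7565]
 [-0.0124 -0.7274 -0.6861  0.853 ]
 [ 0.      0.      0.      1.    ]]
top [[575.9623   0.     317.7766]
 [  0.     575.9623 240.0498]
 [  0.       0.       1.    ]] [[ 0.0047 -0.9924  0.1229  0.4066]
 [-1.     -0.0048 -0.0003 -0.0205]
 [ 0.0009 -0.1229 -0.9924  1.5129]
 [ 0.      0.      0.      1.    ]]
wrist [[371.6483   0.     321.3703]
 [  0.     371.6483 242.4817]
 [  0.       0.       1.    ]] [[ 0.001  -0.9577 -0.2876  0.074 ]
 [ 1.      0.0007  0.0012  0.0005]
 [-0.001  -0.2876  0.9577 -0.183 ]
 [ 0.      0.      0.      1.    ]]
```

View pics/top0.png

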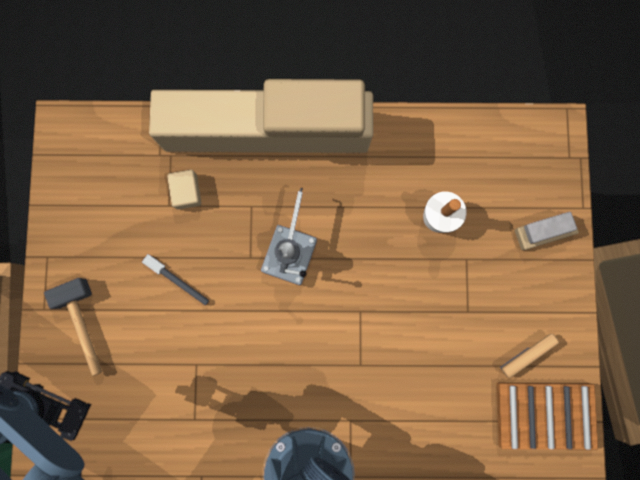

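View pics/side0.png

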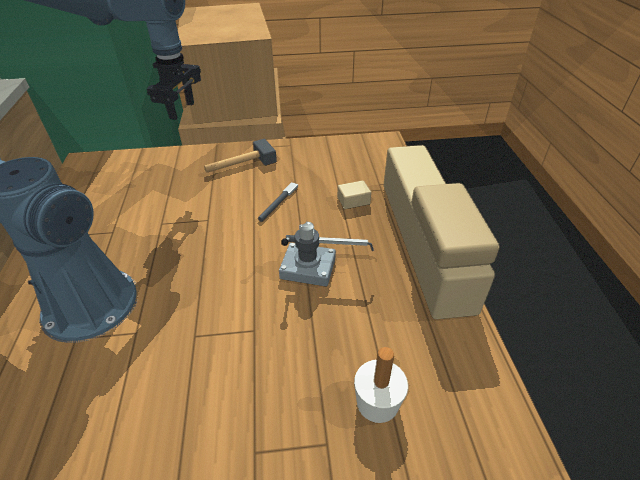

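Top view: the stand is at about (288,250), with the bar pointing up (world +x) to (301,190) and the black ball at (303,273). The mallet is at (445,212). In the side view the post top is at about (306,228). I'll enlarge the stand in both views.

```bash
cat > h.py <<'E'
import numpy as np,cv2
from rig import r
from scipy.spatial.transform import Rotation as R
def ray(s,p):
    K=s["intrinsics"];T=s["world_from_camera"]
    d=np.linalg.inv(K)@np.array([p[0],p[1],1.]);return T[:3,3],T[:3,:3]@d
def plane(s,p,z):
    c,d=ray(s,p);return c+d*(z-c[2])/d[2]
def proj(s,X):
    T=s["world_from_camera"];q=s["intrinsics"]@(T[:3,:3].T@(np.array(X)-T[:3,3]));return q[:2]/q[2]
def tri(rays):
    A=0;b=0
    for c,d in rays:
        d=d/np.linalg.norm(d);P=np.eye(3)-np.outer(d,d);A=A+P;b=b+P@c
    return np.linalg.solve(A,b)
def wray(s,p,o):
    K=s["intrinsics"];u=np.array([(p[0]-K[0,2]),(p[1]-K[1,2])]);rr=np.hypot(*u);th=rr/K[0,0]
    d=np.array([*(u/max(rr,1e-9)*np.sin(th)),np.cos(th)])
    W=np.eye(4);W[:3,:3]=R.from_quat(o["ee_rot"]).as_matrix();W[:3,3]=o["tool_pos"];T=W@s["tool_from_camera"]
    return T[:3,3],T[:3,:3]@d
def wproj(s,X,o):
    W=np.eye(4);W[:3,:3]=R.from_quat(o["ee_rot"]).as_matrix();W[:3,3]=o["tool_pos"];T=W@s["tool_from_camera"]
    c=T[:3,:3].T@(np.array(X)-T[:3,3]);th=np.arctan2(np.hypot(c[0],c[1]),c[2])
    return s["intrinsics"][:2,2]+s["intrinsics"][0,0]*th*c[:2]/np.hypot(c[0],c[1])
E
python3 - <<'E'
import cv2,numpy as np
a=cv2.imread("pics/top0.png")[180:290,250:350];b=cv2.imread("pics/side0.png")[205:290,270:385]
a=cv2.resize(a,(400,440),interpolation=cv2.INTER_CUBIC);b=cv2.resize(b,(400,296),interpolation=cv2.INTER_CUBIC)
c=np.zeros((440,800,3),np.uint8);c[:,:400]=a;c[:296,400:]=b;cv2.imwrite("pics/z0.png",c)
E
```

```text
(no output)
```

View pics/z0.png

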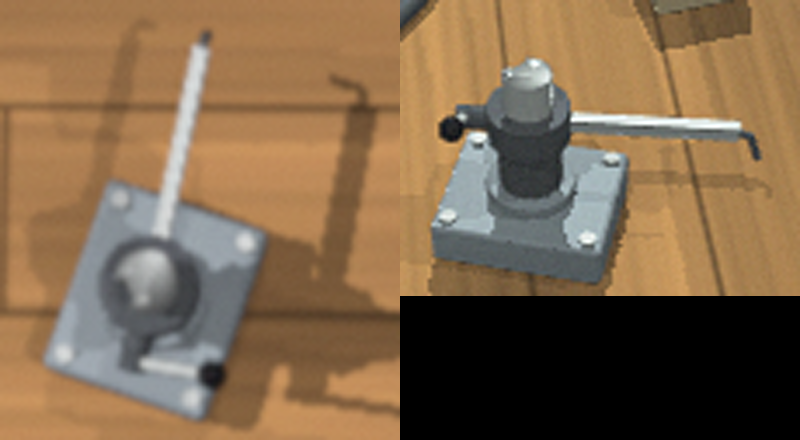

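The stand is yawed about -19°, with the bar at about -15° in the world frame. The post top is at top pixel (285,249.5) and side pixel (306.8,225.7).

Run:
```python
from h import *
t=r.snapshot("top");s=r.snapshot("side")
T=lambda x,y:(250+x/4-.4,180+y/4-.4)
S=lambda x,y:(270+(x-400)/3.478-.4,205+y/3.478-.4)
print("post",tri([ray(t,T(140,278)),ray(s,S(528,72))]))
P=plane(t,T(140,278),.15);print(P)
tp=plane(t,T(203,47),.112);print("bar end",tp,tri([ray(t,T(203,45)),ray(s,S(740,128))]))
ba=plane(t,T(168,228),.112);d=tp-ba;print("bar ang",np.degrees(np.arctan2(d[1],d[0])),np.linalg.norm(tp-P))
c=np.array([plane(t,T(*p),.036)[:2] for p in((112,182),(265,232),(200,418),(45,362))]);print(c,c.mean(0))
for i,j in((3,0),(2,1)):
    d=c[j]-c[i];print(np.degrees(np.arctan2(d[1],d[0])),np.linalg.norm(d))
for i,j in((1,0),(2,3)):
    d=c[j]-c[i];print(np.degrees(np.arctan2(d[1],d[0]))-90,np.linalg.norm(d))
print("ball",tri([ray(t,T(212,375)),ray(s,S(451,128))]))
```

```text
post [0.5542192  0.05802914 0.14884772]
[0.55335714 0.05793645 0.15      ]
bar end [0.70147582 0.02281001 0.112     ] [0.70283082 0.02287397 0.11059547]
bar ang -10.27675118274925 0.15689808751284517
[[ 0.62810222  0.08337753]
 [ 0.59591375 -0.01593409]
 [ 0.47572285  0.02504575]
 [ 0.51112457  0.1248236 ]] [0.55271585 0.0543282 ]
-19.509624209096504 0.12410297551593667
-18.827127568423055 0.12698503472148664
-17.958333218704155 0.10439776727420215
-19.53495784702531 0.1058721011742274
ball [0.49704443 0.01491836 0.14113166]
```

>>> {"method": "arm_command", "body": {
  "motion": [-0.015, -0.007, 0, 0, 0, 0, -0.045, -0.021, 0, 0, 0, -1, -0.08, -0.0375, 0, 0, 0, -1.5, -0.115, -0.054, 0, 0, 0, -2, -0.15, -0.07, 0, 0, 0, -2.5, -0.185, -0.087, 0, 0, 0, -3, -0.22, -0.103, 0, 0, 0, -3.5, -0.255, -0.12, 0, 0, 0, -4, -0.29, -0.136, 0, 0, 0, -4.5, -0.325, -0.152, 0, 0, 0, -5, -0.36, -0.169, 0, 0, 0, -5.5, -0.395, -0.185, 0, 0, 0, -6, -0.43, -0.202, 0, 0, 0, -6.5, -0.465, -0.218, 0, 0, 0, -7, -0.5, -0.234, 0, 0, 0, -7.5, -0.53, -0.249, 0, 0, 0, -8, -0.555, -0.26, 0, 0, 0, -8.5, -0.565, -0.265, 0, 0, 0, -9, -0.57, -0.267, 0, 0, 0, -9, -0.57, -0.267, 0, 0, 0, -9],
  "jaw": 0
}}

```text
time_s: 2.25
tool_pos: [0.644, 0.0675, 0.2019]
ee_rot: [0.117, 0.993, 0.0, -0.0]
ft_force: [-0.6, 0.6, -0.0]
grip_width: -0.0
grip_force: 0.0
```

Run:
```python
from h import *
o=r.get_obs();s=r.snapshot("wrist");cv2.imwrite("pics/w1.png",s["image"][:,:,::-1])
print(o["tool_pos"],o["ee_rot"],o["ft_force"],o["grip_width"],o["time_s"])
print(wproj(s,[.554,.057,.15],o))
```

```text
[0.64399069 0.06748493 0.20194428] [ 1.16858841e-01  9.93148485e-01  4.81579543e-05 -3.10630703e-04] [-0.63941034  0.56208814 -0.01851677] -0.0002255920145234023 2.25
[270.52372465 117.12955074]
```

View pics/w1.png

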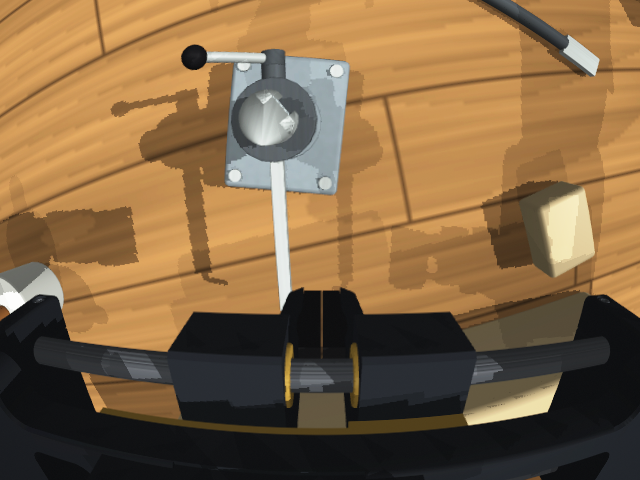

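Wrist view: the post top is at (269,119) and the prediction was (270.5,117). The bar runs down to (285,300) and the fingers are on its right (+y) side. A notch shows near (285,105), so I'll zoom in.

Run:
```python
import cv2
a=cv2.imread("pics/w1.png")[80:165,220:330];cv2.imwrite("pics/w1z.png",cv2.resize(a,None,fx=6,fy=6,interpolation=cv2.INTER_CUBIC))
```

```text
(no output)
```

View pics/w1z.png

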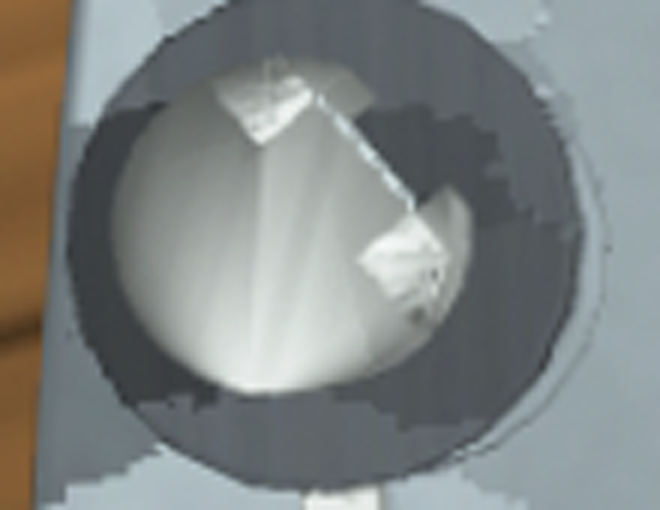

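The flat's edge runs from (273,95.8) to (289.2,115). I'll cast rays to get its world direction, the required collar angle and the bar angle.

Run:
```python
from h import *
o=r.get_obs();s=r.snapshot("wrist")
def pl(p,z):
    c,d=wray(s,p,o);return (c+d*(z-c[2])/d[2])[:2]
a,b=pl((272.6,95.4),.15),pl((288.8,114.6),.15);d=b-a;n=np.array([-d[1],d[0]]);C=np.array([.554,.057])
m=(a+b)/2
if n@(m-C)<0:n=-n
n/=np.linalg.norm(n);print(a,b,"w",np.linalg.norm(d),"dist",n@(m-C),"ang",np.degrees(np.arctan2(n[1],n[0])),np.degrees(np.arctan2(*(m-C)[::-1])))
e=pl((277,165),.112);f=pl((285.5,295),.112);g=f-e;print("bar",e,f,np.degrees(np.arctan2(g[1],g[0])),np.degrees(np.arctan2(*(f-C)[::-1])))
```

```text
[0.54053898 0.06218645] [0.55507029 0.06912743] w 0.016103914312934665 dist 0.010481833820562924 ang 115.53178081280099 125.58950418637704
bar [0.58630222 0.04909239] [0.68815577 0.02867436] -11.335530862801882 -11.922321353885946
```

Flat normal is at about 115.5° in the world frame, so the bar must reach about -64.5°, which is 53° clockwise. The axis is at about (0.553,0.0555). I'll lower the shut fingers beside the bar.

>>> {"method": "arm_command", "body": {
  "motion": [0, 0, 0.01, 0, 0, -0.5, 0, 0, 0.025, 0, 0, -1, 0, 0, 0.04, 0, 0, -2, 0, 0, 0.055, 0, 0, -2, 0, 0, 0.07, 0, 0, -2, 0, 0, 0.085, 0, 0, -2, 0, 0, 0.097, 0, 0, -2, 0, 0, 0.104, 0, 0, -2, 0, 0, 0.106, 0, 0, -2, 0, 0, 0.106, 0, 0, -2]
}}

```text
time_s: 3.35
tool_pos: [0.6445, 0.0676, 0.0961]
ee_rot: [0.099, 0.995, 0.0, 0.0]
ft_force: [0.2, 0.4, -0.1]
grip_width: 0.007
grip_force: 0.0
```

```bash
cat >> h.py <<'E'
C=np.array([.553,.0555])
def arc(betas,h,rad=.085,z=.096):
    """rows (tool frame, relative to now) following the bar at angles betas (deg)"""
    o=r.get_obs();Rm=R.from_quat(o["ee_rot"]);p=o["tool_pos"]
    x=Rm.as_matrix()[:,0];yaw=np.degrees(np.arctan2(x[1],x[0]))
    u0=np.array(p[:2])-C
    for b in betas:
        a=np.radians(b);u=np.array([np.cos(a),np.sin(a)]);t=np.array([-u[1],u[0]])
        q=np.array([*(C+rad*u+h*t),z]);d=Rm.inv().apply(q-p)
        w=-((b+180-yaw+180)%360-180)
        print(", ".join(f"{v:.4f}" for v in d)+f", 0, 0, {w:.1f},",end=" ")
    print()
    print("now pos",np.round(p,4),"yaw",yaw,"t",o["time_s"],"F",np.round(o["ft_force"],2))
E
python3 - <<'E'
from h import *
arc([-11.5]*2+list(np.arange(-12.5,-46,-2)),.0225)
E
```

```text
0.0023, -0.0076, 0.0001, 0, 0, 0.1, 0.0023, -0.0076, 0.0001, 0, 0, 0.1, 0.0019, -0.0091, 0.0001, 0, 0, 1.1, 0.0012, -0.0121, 0.0001, 0, 0, 3.1, 0.0006, -0.0151, 0.0001, 0, 0, 5.1, 0.0002, -0.0181, 0.0001, 0, 0, 7.1, -0.0002, -0.0212, 0.0001, 0, 0, 9.1, -0.0004, -0.0243, 0.0001, 0, 0, 11.1, -0.0006, -0.0273, 0.0001, 0, 0, 13.1, -0.0006, -0.0304, 0.0001, 0, 0, 15.1, -0.0005, -0.0335, 0.0001, 0, 0, 17.1, -0.0004, -0.0365, 0.0001, 0, 0, 19.1, -0.0001, -0.0396, 0.0001, 0, 0, 21.1, 0.0003, -0.0426, 0.0001, 0, 0, 23.1, 0.0008, -0.0457, 0.0001, 0, 0, 25.1, 0.0014, -0.0487, 0.0001, 0, 0, 27.1, 0.0021, -0.0516, 0.0001, 0, 0, 29.1, 0.0029, -0.0546, 0.0001, 0, 0, 31.1, 0.0038, -0.0575, 0.0001, 0, 0, 33.1, 
now pos [0.6445 0.0676 0.0961] yaw 168.60479261044927 t 3.35 F [ 0.2   0.42 -0.13]
```

>>> {"method": "arm_command", "body": {
  "motion": [0.001, -0.004, 0, 0, 0, 0, 0.002, -0.0075, 0, 0, 0, 0, 0.002, -0.009, 0, 0, 0, 1, 0.0015, -0.0105, 0, 0, 0, 2, 0.001, -0.012, 0, 0, 0, 3, 0.001, -0.0135, 0, 0, 0, 4, 0.0005, -0.015, 0, 0, 0, 5, 0, -0.018, 0, 0, 0, 7, 0, -0.021, 0, 0, 0, 9]
}}

```text
time_s: 4.25
tool_pos: [0.6402, 0.047, 0.0961]
ee_rot: [0.178, 0.984, -0.0, -0.0]
ft_force: [-0.3, -0.2, -0.3]
grip_width: 0.008
grip_force: 0.0
```

Run:
```python
from h import *
o=r.get_obs();s=r.snapshot("wrist");cv2.imwrite("pics/w2.png",s["image"][:,:,::-1])
arc(np.arange(-22.5,-55,-2),.0225)
```

```text
-0.0010, -0.0026, 0.0000, 0, 0, 1.9, -0.0016, -0.0056, 0.0000, 0, 0, 3.9, -0.0021, -0.0086, 0.0000, 0, 0, 5.9, -0.0026, -0.0117, 0.0000, 0, 0, 7.9, -0.0029, -0.0147, 0.0000, 0, 0, 9.9, -0.0031, -0.0178, 0.0000, 0, 0, 11.9, -0.0032, -0.0209, 0.0000, 0, 0, 13.9, -0.0032, -0.0239, 0.0000, 0, 0, 15.9, -0.0031, -0.0270, 0.0000, 0, 0, 17.9, -0.0029, -0.0300, 0.0000, 0, 0, 19.9, -0.0025, -0.0331, 0.0001, 0, 0, 21.9, -0.0021, -0.0361, 0.0001, 0, 0, 23.9, -0.0016, -0.0392, 0.0001, 0, 0, 25.9, -0.0009, -0.0422, 0.0001, 0, 0, 27.9, -0.0002, -0.0451, 0.0001, 0, 0, 29.9, 0.0007, -0.0481, 0.0001, 0, 0, 31.9, 0.0016, -0.0510, 0.0001, 0, 0, 33.9, 
now pos [0.6401 0.0465 0.096 ] yaw 159.3817504209105 t 4.3 F [ 0.74 -0.78  0.26]
```

View pics/w2.png

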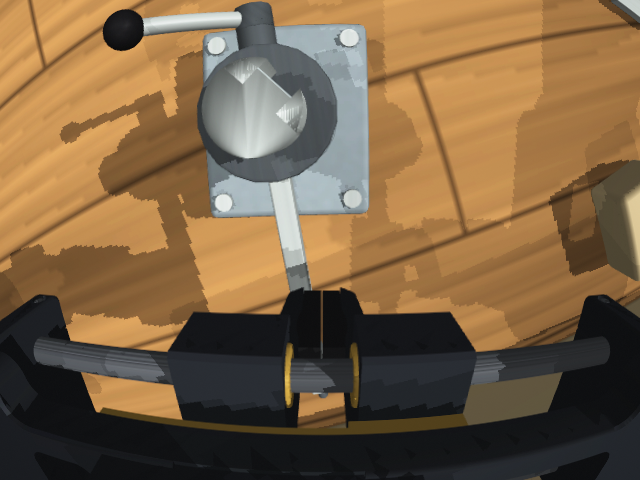

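```bash
cat >> h.py <<'E'
def barang(p,q,z=.112):
    o=r.get_obs();s=r.snapshot("wrist")
    def pl(p):
        c,d=wray(s,p,o);return (c+d*(z-c[2])/d[2])[:2]
    e,f=pl(p),pl(q);g=f-e
    M=R.from_quat(o["ee_rot"]).as_matrix();n=np.array([-g[1],g[0]])/np.linalg.norm(g)
    print("bar",e,f,np.degrees(np.arctan2(g[1],g[0])),np.degrees(np.arctan2(*(f-C)[::-1])),"TCP off",n@(o["tool_pos"][:2]-f),"F",o["ft_force"])
E
python3 -c "
from h import *
barang((284,182),(298,288))"
```

```text
bar [0.58538152 0.04979789] [0.63587679 0.03668251] -14.559979635269865 -12.792335466144307 TCP off 0.01061326821542674 F [ 0.74019184 -0.77625909  0.25728533]
```

```bash
python3 -c "
from h import *
arc(np.arange(-12.5,-29,-1),.0105)"
```

```text
0.0020, -0.0001, 0.0001, 0, 0, -8.0, 0.0017, -0.0015, 0.0001, 0, 0, -7.0, 0.0013, -0.0030, 0.0001, 0, 0, -6.0, 0.0010, -0.0044, 0.0001, 0, 0, -5.0, 0.0007, -0.0059, 0.0001, 0, 0, -4.0, 0.0004, -0.0074, 0.0001, 0, 0, -3.0, 0.0002, -0.0089, 0.0001, 0, 0, -2.0, -0.0001, -0.0103, 0.0001, 0, 0, -1.0, -0.0003, -0.0118, 0.0001, 0, 0, 0.0, -0.0004, -0.0133, 0.0001, 0, 0, 1.0, -0.0006, -0.0148, 0.0001, 0, 0, 2.0, -0.0007, -0.0163, 0.0001, 0, 0, 3.0, -0.0008, -0.0178, 0.0001, 0, 0, 4.0, -0.0008, -0.0193, 0.0001, 0, 0, 5.0, -0.0009, -0.0208, 0.0001, 0, 0, 6.0, -0.0009, -0.0223, 0.0001, 0, 0, 7.0, -0.0009, -0.0238, 0.0001, 0, 0, 8.0, 
now pos [0.6402 0.0467 0.0961] yaw 159.5363139748384 t 4.35 F [-0.12  0.67  0.11]
```

>>> {"method": "arm_command", "body": {
  "motion": [0.001, 0, 0, 0, 0, -4, 0.002, 0, 0, 0, 0, -8, 0.0017, -0.0015, 0, 0, 0, -7, 0.0013, -0.003, 0, 0, 0, -6, 0.001, -0.0045, 0, 0, 0, -5, 0.0007, -0.006, 0, 0, 0, -4, 0.0004, -0.0075, 0, 0, 0, -3, 0, -0.009, 0, 0, 0, -2]
}}

```text
time_s: 5.15
tool_pos: [0.6371, 0.0385, 0.0961]
ee_rot: [0.161, 0.987, -0.0, 0.0]
ft_force: [0.1, -0.6, -1.0]
grip_width: 0.006
grip_force: 0.0
```

```bash
python3 -c "
from h import *
arc(np.arange(-20.5,-58,-2),.0105)
s=r.snapshot('wrist');cv2.imwrite('pics/w3.png',s['image'][:,:,::-1])"
```

```text
-0.0002, -0.0030, 0.0001, 0, 0, 2.0, -0.0004, -0.0060, 0.0001, 0, 0, 4.0, -0.0005, -0.0090, 0.0001, 0, 0, 6.0, -0.0005, -0.0120, 0.0001, 0, 0, 8.0, -0.0004, -0.0149, 0.0001, 0, 0, 10.0, -0.0002, -0.0179, 0.0001, 0, 0, 12.0, 0.0001, -0.0209, 0.0001, 0, 0, 14.0, 0.0005, -0.0239, 0.0001, 0, 0, 16.0, 0.0010, -0.0268, 0.0001, 0, 0, 18.0, 0.0017, -0.0297, 0.0001, 0, 0, 20.0, 0.0024, -0.0326, 0.0001, 0, 0, 22.0, 0.0032, -0.0355, 0.0001, 0, 0, 24.0, 0.0041, -0.0383, 0.0001, 0, 0, 26.0, 0.0051, -0.0412, 0.0001, 0, 0, 28.0, 0.0063, -0.0439, 0.0001, 0, 0, 30.0, 0.0075, -0.0467, 0.0001, 0, 0, 32.0, 0.0088, -0.0494, 0.0001, 0, 0, 34.0, 0.0102, -0.0520, 0.0001, 0, 0, 36.0, 0.0117, -0.0546, 0.0001, 0, 0, 38.0, 
now pos [0.6371 0.0385 0.0961] yaw 161.50861145394327 t 5.15 F [ 0.05 -0.65 -0.96]
```

View pics/w3.png

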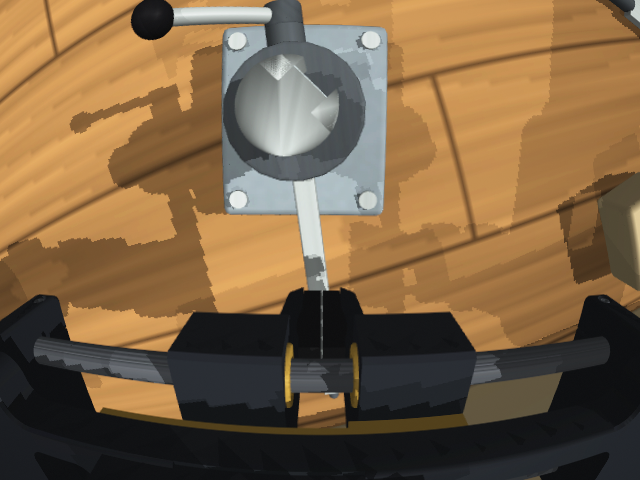

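```bash
python3 -c "
from h import *
barang((304,182),(314.5,286))
o=r.get_obs();s=r.snapshot('wrist');M=R.from_quat(o['ee_rot']).as_matrix()
for d in ([0,0,0],[.009,.01,0],[.009,-.01,0],[.009,.017,-.02],[.009,-.017,-.02],[.009,0,-.02]): print(d,wproj(s,o['tool_pos']+M@np.array(d),o))
for b in(-12,-16,-19):
  a=np.radians(b)
  print(b,[wproj(s,[C[0]+q*np.cos(a),C[1]+q*np.sin(a),.112],o).round(1) for q in(.04,.07,.15)])
"
```

```text
bar [0.58515481 0.04807378] [0.63469034 0.03624122] -13.434505223844024 -13.265453308644565 TCP off 0.002491499501463308 F [ 0.25805861 -0.86012015  1.11897094]
[0, 0, 0] [319.99179398 276.8293008 ]
[0.009, 0.01, 0] [339.12182879 260.85080136]
[0.009, -0.01, 0] [300.85818984 260.82354522]
[0.009, 0.017, -0.02] [355.83680283 274.960798  ]
[0.009, -0.017, -0.02] [283.94651052 274.90531556]
[0.009, 0, -0.02] [319.88231905 275.03446504]
-12 [array([307., 197.]), array([314.6, 259. ]), array([331.4, 390.4])]
-16 [array([300.9, 197.5]), array([304.4, 259.7]), array([313. , 391.5])]
-19 [array([296.3, 197.6]), array([296.7, 259.8]), array([299.3, 391.5])]
```

In w3 the bar still lies at about -12° and passes directly below or behind the fingers, with almost no force. I'll check from the side.

```bash
python3 -c "
from h import *
o=r.get_obs();s=r.snapshot('side');t=r.snapshot('top')
p=proj(s,o['tool_pos']);q=proj(t,o['tool_pos']);print(p,q)
a=s['image'][180:270,290:410,::-1];b=t['image'][180:290,250:350,::-1]
c=np.zeros((440,800,3),np.uint8);c[:300,:400]=cv2.resize(a,(400,300),interpolation=cv2.INTER_CUBIC);c[:,400:]=cv2.resize(b,(400,440),interpolation=cv2.INTER_CUBIC);cv2.imwrite('pics/z3.png',c)
print((p-[290,180])*10/3,(q-[250,180])*4+[400,0])
"
```

```text
[340.16210654 243.56752842] [294.01132633 218.03450742]
[167.2070218  211.89176141] [576.04530531 152.13802966]
```

View pics/z3.png

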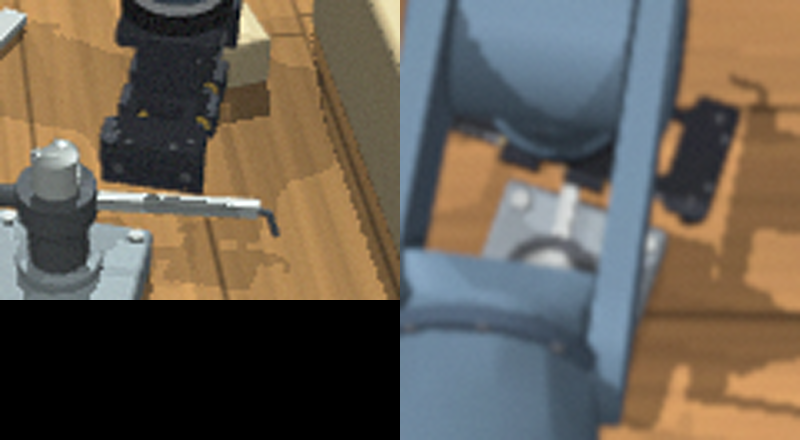

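```bash
python3 -c "
from h import *
o=r.get_obs();s=r.snapshot('side');w=r.snapshot('wrist');M=R.from_quat(o['ee_rot']).as_matrix()
f=lambda d:((proj(s,o['tool_pos']+M@np.array(d))-[290,180])*10/3).round(0)
for z in(-.05,-.064,-.08,-.1): print(z,[f([x,-.0935,z]) for x in(-.0375,.0375)])
print([ (z,f([-.009,-.01,z]),f([.009,-.01,z])) for z in(0,-.02,-.04)])
for z in(0,-.01,-.02,-.03,-.04,-.06):print(z,[wproj(w,o['tool_pos']+M@np.array([x,y,z]),o).round(0) for x in(-.009,0,.009) for y in(.01,)])
X=[0,0,0]
g=w['image'][250:310,290:355].astype(int).sum(2);print(o['ft_force'])
for row in g[::4,::4]:print(row)
"
```

```text
-0.05 [array([199., 258.]), array([ 92., 242.])]
-0.064 [array([200., 243.]), array([ 92., 228.])]
-0.08 [array([201., 226.]), array([ 91., 211.])]
-0.1 [array([202., 204.]), array([ 91., 189.])]
[(0, array([177., 222.]), array([153., 219.])), (-0.02, array([177., 203.]), array([154., 200.])), (-0.04, array([178., 183.]), array([154., 180.]))]
0 [array([339., 292.]), array([339., 277.]), array([339., 261.])]
-0.01 [array([339., 300.]), array([340., 284.]), array([340., 268.])]
-0.02 [array([340., 309.]), array([341., 292.]), array([341., 275.])]
-0.03 [array([341., 319.]), array([342., 301.]), array([342., 283.])]
-0.04 [array([342., 329.]), array([343., 311.]), array([343., 293.])]
-0.06 [array([345., 355.]), array([346., 335.]), array([346., 315.])]
[-0.44884105  0.12220368 -0.06521499]
[478 478 478 392 663 667 658 658 666 490 492 492 492 488 487 415 364]
[479 477 475 346 659 627 577 654 664 492 490 490 485 475 439 406 363]
[480 484 486 491 302 306 304 296 636 487 481 442 436 434 434 361 359]
[493 493 492 492 302 309 306 299 566 435 433 434 433 433 434 370 363]
[493 492 489 486 298 307 309 297 339 441 433 433 434 434 437 375 362]
[486 469 439 436 289 306 309 300 302 456 434 435 434 433 433 361 360]
[440 438 432 433 279 305 310 302 308 513 435 434 433 433 429 357 354]
[434 433 433 435 323 376 381 623 637 559 431 429 427 418 383 276 236]
[438 439 440 437 371 377 383 378 402 594 412 371 322 274 246 230 272]
[439 438 432 433 371 375 382 384 377 680 263 243 287 342 388 361 356]
[433 263  56  52 244 220 226 229 433 375 194 219 261  55  83 293 344]
[ 54  55  54  53  46  45  45  44 310  41  43  47  43  50  55  52  78]
[ 53  54  55  52  42  43  43  42 193  44  43  43  42  54  53  55  53]
[ 57  55  54  52  41  46  45  43 191  46  48  44  46  54  52  52  52]
[ 56  54  52  47  44  45  46  44 316  47  43  49  43  55  53  52  55]
```

```bash
python3 -c "
from h import *
s=r.snapshot('side');M=R.from_quat([.1942,.981,-.0008,-.0003]).as_matrix();p=np.array([.2187,.5312,.2012])
for z in(0,-.02,-.04,-.06):print(z,[proj(s,p+M@np.array([x,y,z])).round(1) for y in(-.053,.053) for x in(-.009,.009)])
a=cv2.imread('pics/side0.png')[50:130,130:230]
cv2.imwrite('pics/g0.png',cv2.resize(a,None,fx=6,fy=6,interpolation=cv2.INTER_CUBIC))
"
```

```text
0 [array([178.3, 130.8]), array([173. , 130.1]), array([194.9, 114.9]), array([189.9, 114.2])]
-0.02 [array([176.8, 124.8]), array([171.4, 124. ]), array([193.7, 109. ]), array([188.5, 108.3])]
-0.04 [array([175.2, 118.6]), array([169.8, 117.8]), array([192.3, 102.9]), array([187.2, 102.3])]
-0.06 [array([173.6, 112.2]), array([168.1, 111.5]), array([191. ,  96.8]), array([185.8,  96.1])]
```

View pics/g0.png

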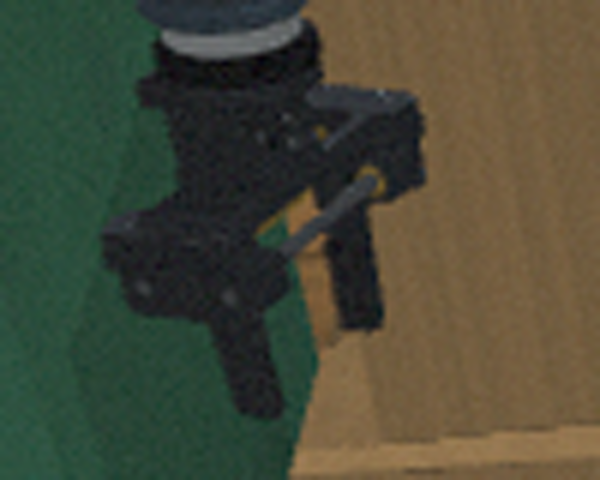

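The side view shows the real fingertips at about (173.7,119.2) and (190.5,104.7). That is about 36 mm behind the reported TCP, so the tips are now near z 0.132, above the bar. The reported TCP has to go 36 mm lower than I assumed. I'll back off sideways, then descend.

>>> {"method": "arm_command", "body": {
  "motion": [0, 0.008, 0, 0, 0, -2, 0, 0.02, 0, 0, 0, -4, 0, 0.028, 0, 0, 0, -6.5, 0, 0.028, 0.003, 0, 0, -6.5, 0, 0.028, 0.01, 0, 0, -6.5, 0, 0.028, 0.018, 0, 0, -6.5, 0, 0.028, 0.026, 0, 0, -6.5, 0, 0.028, 0.033, 0, 0, -6.5, 0, 0.028, 0.036, 0, 0, -6.5, 0, 0.028, 0.036, 0, 0, -6.5]
}}

```text
time_s: 6.55
tool_pos: [0.6454, 0.0651, 0.0592]
ee_rot: [0.104, 0.995, -0.0, -0.001]
ft_force: [-0.4, 0.4, -0.9]
grip_width: 0.003
grip_force: 0.0
```

```bash
python3 -c "
from h import *
arc([-12]*1,.0225,z=.06);arc(np.arange(-12,-22,-1),.0195,z=.06)
barang((300,200),(300,201))"
```

```text
0.0034, -0.0061, -0.0008, 0, 0, 0.1, 
now pos [0.6454 0.0651 0.0592] yaw 168.08881144229198 t 6.55 F [-0.35  0.37 -0.91]
0.0034, -0.0091, -0.0008, 0, 0, 0.1, 0.0030, -0.0106, -0.0008, 0, 0, 1.1, 0.0027, -0.0121, -0.0008, 0, 0, 2.1, 0.0025, -0.0136, -0.0008, 0, 0, 3.1, 0.0022, -0.0151, -0.0008, 0, 0, 4.1, 0.0020, -0.0166, -0.0008, 0, 0, 5.1, 0.0018, -0.0181, -0.0008, 0, 0, 6.1, 0.0016, -0.0196, -0.0008, 0, 0, 7.1, 0.0015, -0.0211, -0.0008, 0, 0, 8.1, 0.0014, -0.0226, -0.0008, 0, 0, 9.1, 
now pos [0.6454 0.0651 0.0592] yaw 168.08881144229198 t 6.55 F [-0.35  0.37 -0.91]
bar [0.59453299 0.06866288] [0.59488662 0.0685841 ] -12.557773615458514 17.347212184995822 TCP off 0.0075807410981415455 F [-0.35071408  0.36681917 -0.91165466]
```

>>> {"method": "arm_command", "body": {
  "motion": [0.001, -0.003, -0.001, 0, 0, 0, 0.002, -0.006, -0.001, 0, 0, 0, 0.003, -0.0075, -0.001, 0, 0, 0, 0.003, -0.009, -0.001, 0, 0, 0, 0.003, -0.0105, -0.001, 0, 0, 0.5, 0.003, -0.012, -0.001, 0, 0, 1, 0.003, -0.0135, -0.001, 0, 0, 1.5]
}}

```text
time_s: 7.3
tool_pos: [0.6409, 0.0534, 0.0614]
ee_rot: [0.117, 0.993, 0.001, 0.001]
ft_force: [3.0, 5.8, -0.5]
grip_width: 0.004
grip_force: 2.9
```

Contact at about 6 N, as stated. Now I'll sweep along the arc.

```bash
python3 -c "
from h import *
arc(np.arange(-13,-47,-2),.0165,z=.06)"
```

```text
0.0011, -0.0012, 0.0014, 0, 0, -0.4, 0.0005, -0.0042, 0.0014, 0, 0, 1.6, 0.0001, -0.0072, 0.0014, 0, 0, 3.6, -0.0003, -0.0102, 0.0014, 0, 0, 5.6, -0.0005, -0.0132, 0.0014, 0, 0, 7.6, -0.0006, -0.0162, 0.0014, 0, 0, 9.6, -0.0006, -0.0192, 0.0014, 0, 0, 11.6, -0.0006, -0.0223, 0.0014, 0, 0, 13.6, -0.0004, -0.0253, 0.0014, 0, 0, 15.6, -0.0001, -0.0283, 0.0014, 0, 0, 17.6, 0.0003, -0.0313, 0.0013, 0, 0, 19.6, 0.0008, -0.0343, 0.0013, 0, 0, 21.6, 0.0014, -0.0372, 0.0013, 0, 0, 23.6, 0.0021, -0.0402, 0.0013, 0, 0, 25.6, 0.0030, -0.0431, 0.0013, 0, 0, 27.6, 0.0039, -0.0460, 0.0013, 0, 0, 29.6, 0.0049, -0.0488, 0.0013, 0, 0, 31.6, 
now pos [0.6409 0.0534 0.0614] yaw 166.57253937599634 t 7.3 F [ 2.97  5.79 -0.49]
```

>>> {"method": "arm_command", "body": {
  "motion": [0, -0.0015, 0, 0, 0, 0, 0, -0.003, 0, 0, 0, 1, 0, -0.0055, 0, 0, 0, 2.5, 0, -0.0085, 0, 0, 0, 4.5, -0.0005, -0.0115, 0, 0, 0, 6.5, -0.0005, -0.0145, 0, 0, 0, 8.5, -0.0005, -0.0175, 0, 0, 0, 10.5, -0.0005, -0.0205, 0, 0, 0, 12.5, -0.0005, -0.0235, 0, 0, 0, 14.5, 0, -0.0265, 0, 0, 0, 16.5]
}}

```text
time_s: 8.3
tool_pos: [0.6347, 0.0267, 0.0614]
ee_rot: [0.259, 0.966, 0.0, 0.001]
ft_force: [4.2, 4.0, -1.0]
grip_width: 0.008
grip_force: 2.7
```

```bash
python3 -c "
from h import *
arc(np.arange(-32,-56,-2),.0165,z=.06)
s=r.snapshot('wrist');cv2.imwrite('pics/w4.png',s['image'][:,:,::-1])"
```

```text
-0.0003, -0.0024, 0.0014, 0, 0, 2.0, -0.0007, -0.0054, 0.0014, 0, 0, 4.0, -0.0010, -0.0084, 0.0014, 0, 0, 6.0, -0.0013, -0.0114, 0.0014, 0, 0, 8.0, -0.0014, -0.0144, 0.0014, 0, 0, 10.0, -0.0014, -0.0174, 0.0014, 0, 0, 12.0, -0.0013, -0.0204, 0.0014, 0, 0, 14.0, -0.0010, -0.0235, 0.0014, 0, 0, 16.0, -0.0007, -0.0265, 0.0014, 0, 0, 18.0, -0.0003, -0.0295, 0.0014, 0, 0, 20.0, 0.0002, -0.0324, 0.0014, 0, 0, 22.0, 0.0008, -0.0354, 0.0014, 0, 0, 24.0, 
now pos [0.6347 0.0267 0.0614] yaw 149.99051771388375 t 8.3 F [ 4.18  4.03 -0.99]
```

View pics/w4.png

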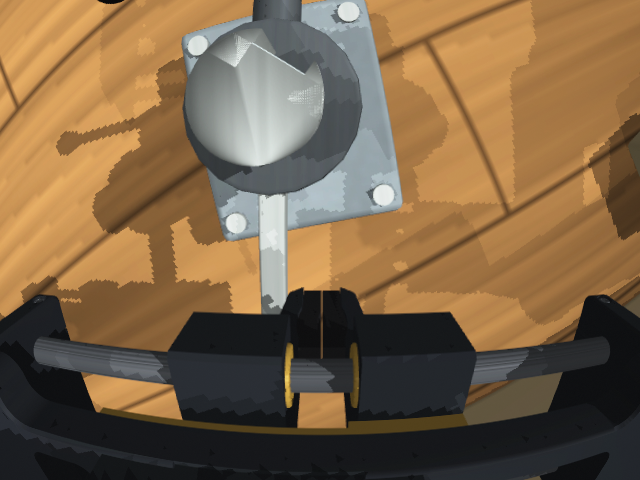

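The bar is turning, parallel to the tool at column 272 and now at about -30°. Continuing the sweep.

>>> {"method": "arm_command", "body": {
  "motion": [0, -0.003, 0, 0, 0, 1.5, -0.0005, -0.006, 0, 0, 0, 3.5, -0.001, -0.009, 0, 0, 0, 5.5, -0.001, -0.012, 0, 0, 0, 7.5, -0.0015, -0.015, 0, 0, 0, 9.5, -0.0015, -0.018, 0, 0, 0, 11.5, -0.0015, -0.021, 0, 0, 0, 13.5, -0.001, -0.024, 0, 0, 0, 15.5, -0.0005, -0.0265, 0, 0, 0, 17.5, 0, -0.0285, 0, 0, 0, 19, 0, -0.03, 0, 0, 0, 20]
}}

```text
time_s: 9.45
tool_pos: [0.6193, 0.0006, 0.0614]
ee_rot: [0.422, 0.907, -0.0, 0.0]
ft_force: [2.1, 1.9, 1.3]
grip_width: 0.003
grip_force: 1.4
```

```bash
python3 -c "
from h import *
arc(np.arange(-51,-67,-1),.0165,z=.06)
s=r.snapshot('wrist');cv2.imwrite('pics/w5.png',s['image'][:,:,::-1])
i=s['image'].astype(int)
for row in(200,240,280):
  m=np.where((i[row].min(1)>150)&(np.ptp(i[row],axis=1)<40))[0];m=m[(m>200)&(m<320)];print(row,m[:1],m[-1:],len(m))"
```

```text
-0.0006, -0.0005, 0.0014, 0, 0, 1.1, -0.0009, -0.0020, 0.0014, 0, 0, 2.1, -0.0011, -0.0035, 0.0014, 0, 0, 3.1, -0.0013, -0.0050, 0.0014, 0, 0, 4.1, -0.0015, -0.0065, 0.0014, 0, 0, 5.1, -0.0016, -0.0080, 0.0014, 0, 0, 6.1, -0.0017, -0.0095, 0.0014, 0, 0, 7.1, -0.0018, -0.0110, 0.0014, 0, 0, 8.1, -0.0019, -0.0125, 0.0014, 0, 0, 9.1, -0.0019, -0.0140, 0.0014, 0, 0, 10.1, -0.0019, -0.0155, 0.0014, 0, 0, 11.1, -0.0019, -0.0170, 0.0014, 0, 0, 12.1, -0.0019, -0.0185, 0.0014, 0, 0, 13.1, -0.0018, -0.0200, 0.0014, 0, 0, 14.1, -0.0017, -0.0215, 0.0014, 0, 0, 15.1, -0.0016, -0.0230, 0.0014, 0, 0, 16.1, 
now pos [6.193e-01 6.000e-04 6.140e-02] yaw 130.05530772379063 t 9.45 F [2.15 1.86 1.35]
200 [289] [290] 2
240 [261] [292] 30
280 [262] [285] 24
```

>>> {"method": "arm_command", "body": {
  "motion": [0, -0.0015, 0, 0, 0, 1, -0.0005, -0.003, 0, 0, 0, 2, -0.0005, -0.0045, 0, 0, 0, 3, -0.0005, -0.006, 0, 0, 0, 4, -0.001, -0.0075, 0, 0, 0, 5, -0.001, -0.009, 0, 0, 0, 6, -0.001, -0.01, 0, 0, 0, 7, -0.001, -0.011, 0, 0, 0, 7.5]
}}

```text
time_s: 10.3
tool_pos: [0.6114, -0.0071, 0.0612]
ee_rot: [0.481, 0.877, 0.0, 0.0]
ft_force: [1.4, 0.8, -1.3]
grip_width: 0.008
grip_force: 1.0
```

>>> {"method": "arm_command", "body": {
  "motion": [0, -0.0008, 0, 0, 0, 0.5, 0, -0.0016, 0, 0, 0, 1, 0, -0.0024, 0, 0, 0, 1.5]
}}

```text
time_s: 10.6
tool_pos: [0.6095, -0.0086, 0.0613]
ee_rot: [0.492, 0.871, 0.0, 0.0]
ft_force: [2.2, 0.8, -1.3]
grip_width: 0.002
grip_force: 1.0
```

>>> {"method": "arm_command", "body": {
  "motion": [0, -0.0008, 0, 0, 0, 0.5, 0, -0.0016, 0, 0, 0, 1]
}}

```text
time_s: 10.8
tool_pos: [0.6081, -0.0094, 0.0613]
ee_rot: [0.499, 0.866, 0.0, 0.0]
ft_force: [3.0, -1.1, -0.0]
grip_width: 0.003
grip_force: 1.1
```

```bash
python3 -c "
from h import *
arc([-62,-65],.0165,z=.06)
s=r.snapshot('side');C3=proj(s,[C[0],C[1],.12]);print(C3)
cv2.imwrite('pics/s6.png',cv2.resize(s['image'][180:280,270:390,::-1],None,fx=5,fy=5,interpolation=cv2.INTER_CUBIC))"
```

```text
-0.0017, -0.0018, 0.0013, 0, 0, 2.1, -0.0023, -0.0063, 0.0013, 0, 0, 5.1, 
now pos [ 0.6081 -0.0094  0.0613] yaw 120.06629199997425 t 10.8 F [ 3.   -1.14 -0.01]
[306.06603225 234.7958877 ]
```

>>> {"method": "arm_command", "body": {
  "motion": [0, -0.0008, 0, 0, 0, 0.5, 0, -0.0016, 0, 0, 0, 1]
}}

```text
time_s: 11.05
tool_pos: [0.6067, -0.0101, 0.0613]
ee_rot: [0.507, 0.862, 0.0, 0.0]
ft_force: [2.7, -0.5, -0.9]
grip_width: 0.007
grip_force: 1.1
```

>>> {"method": "arm_command", "body": {
  "motion": [0, -0.0008, 0, 0, 0, 0.5, 0, -0.0016, 0, 0, 0, 1]
}}

```text
time_s: 11.25
tool_pos: [0.6052, -0.0108, 0.0613]
ee_rot: [0.515, 0.857, 0.0, 0.0]
ft_force: [3.0, -0.3, 0.4]
grip_width: 0.006
grip_force: 1.1
```

```bash
cat >> h.py <<'E'
def ballpred(beta,val):
    a=np.radians(beta);bar=np.array([np.cos(a),np.sin(a)])   # collar -y
    ey=-bar;ex=np.array([ey[1],-ey[0]]);el=1-val
    return np.array([*(C+.047*ey-.06*np.cos(el)*ex),.106+.06*np.sin(el)])
def blobs(img,box):
    x0,y0,x1,y1=box;m=(img[y0:y1,x0:x1].max(2)<45).astype(np.uint8)
    n,l,st,c=cv2.connectedComponentsWithStats(m)
    return [(st[i,4],(c[i]+[x0,y0]).round(1),st[i,2:4]) for i in range(1,n) if st[i,4]>8]
E
python3 -c "
from h import *
arc([-65],.0165,z=.06)
print(ballpred(-12,.4))
for n in('side','top'):
  s=r.snapshot(n)
  for v in(.4,.75,1.2): print(n,v,proj(s,ballpred(-63,v)).round(1))
  p=proj(s,ballpred(-63,.6)).astype(int);print(blobs(s['image'],(p[0]-20,p[1]-20,p[0]+20,p[1]+20)))
o=r.get_obs();s=r.snapshot('wrist')
for v in(.4,.75): print(wproj(s,ballpred(-63,v),o))
"
```

```text
-0.0027, -0.0030, 0.0013, 0, 0, 3.1, 
now pos [ 0.6052 -0.0108  0.0613] yaw 118.06465322789357 t 11.25 F [ 3.01 -0.29  0.38]
[0.49673125 0.01683385 0.13987855]
side 0.4 [278.9 225.8]
side 0.75 [276.5 232.8]
side 1.2 [277.1 240.8]
[(np.int32(21), array([277.2, 233.1]), array([6, 5], dtype=int32)), (np.int32(33), array([293.7, 241.2]), array([ 7, 13], dtype=int32))]
top 0.4 [277.4 277. ]
top 0.75 [279.5 280.6]
top 1.2 [280.3 281.5]
[]
[118.56850006 -24.16645486]
[123.14165569  -2.57008702]
```

The ball in the side view is at (277.2,233.1), which matches the lever value 0.75 prediction of (276.5,232.8). The screw has dropped into the flat, so I'll back off and rise.

>>> {"method": "arm_command", "body": {
  "motion": [0, 0.003, 0, 0, 0, 0, 0, 0.01, 0, 0, 0, 0, 0, 0.02, 0, 0, 0, 0, 0, 0.028, -0.01, 0, 0, 0, 0, 0.03, -0.035, 0, 0, 0, 0, 0.03, -0.07, 0, 0, 0, 0, 0.03, -0.1, 0, 0, 0, 0, 0.03, -0.12, 0, 0, 0, 0, 0.03, -0.12, 0, 0, 0]
}}

```text
time_s: 12.3
tool_pos: [0.6345, 0.0035, 0.1858]
ee_rot: [0.514, 0.858, 0.001, 0.003]
ft_force: [-0.5, 0.7, -0.4]
grip_width: 0.004
grip_force: 0.0
```

```bash
python3 -c "
from h import *
o=r.get_obs();print(o['tool_pos'],o['ft_force'],o['qpos'].round(2) if hasattr(o['qpos'],'round') else o['qpos'])
M=R.from_quat(o['ee_rot']).as_matrix();print(M.round(3))
rs={}
for n in('side','top'):
  s=r.snapshot(n);p=proj(s,ballpred(-63,.6)).astype(int)
  print(n,blobs(s['image'],(p[0]-20,p[1]-20,p[0]+20,p[1]+20)))
  for b in(-60,-63,-66):print(b,[proj(s,ballpred(b,v)).round(1) for v in(.4,.75)])
w=r.snapshot('wrist');i=w['image'];cv2.imwrite('pics/w7.png',i[:,:,::-1])
print([ (b,wproj(w,ballpred(b,.75),o).round(1)) for b in(-60,-63,-66)])
p=wproj(w,ballpred(-63,.75),o).astype(int);print(blobs(i,(max(p[0]-60,0),max(p[1]-60,0),p[0]+60,max(p[1]+60,1))))
"
```

```text
[0.63446762 0.00347016 0.18579149] [-0.51302438  0.71775097 -0.36737803] [-0.18  0.32  1.47  0.    1.34 -0.67]
[[-0.472  0.882  0.007]
 [ 0.882  0.472 -0.001]
 [-0.005  0.006 -1.   ]]
side [(np.int32(26), array([277.2, 233. ]), array([6, 7], dtype=int32))]
-60 [array([278.6, 226.8]), array([276.3, 233.9])]
-63 [array([278.9, 225.8]), array([276.5, 232.8])]
-66 [array([279.3, 224.9]), array([276.8, 231.8])]
top []
-60 [array([278.8, 277.4]), array([281.1, 280.9])]
-63 [array([277.4, 277. ]), array([279.5, 280.6])]
-66 [array([276. , 276.5]), array([277.9, 280.3])]
[(-60, array([164.9,  63. ])), (-63, array([168.1,  58.4])), (-66, array([171.6,  53.9]))]
[(np.int32(450), array([170.9,  58.6]), array([24, 24], dtype=int32))]
```

```bash
python3 -c "
from h import *
o=r.get_obs();w=r.snapshot('wrist');s=r.snapshot('side')
B=tri([ray(s,(277.2,233.0)),wray(w,(170.9,58.6),o)]);print(B,ballpred(-63,.75))
M=R.from_quat(o['ee_rot']).as_matrix()
q=np.array([B[0],B[1],.11]);print(M.T@(q-o['tool_pos']),o['tool_pos'])
"
```

```text
[0.48076737 0.07164513 0.12019776] [0.47986401 0.07098468 0.12084424]
[ 0.13067485 -0.100458    0.07024052] [0.63107915 0.00373401 0.17997077]
```

>>> {"method": "arm_command", "body": {
  "motion": [0.01, -0.008, 0, 0, 0, 0, 0.035, -0.027, 0, 0, 0, 0, 0.065, -0.05, 0, 0, 0, 0, 0.095, -0.073, 0, 0, 0, 0, 0.12, -0.092, 0, 0, 0, 0, 0.1305, -0.1005, 0, 0, 0, 0, 0.1305, -0.1005, 0.015, 0, 0, 0, 0.1305, -0.1005, 0.035, 0, 0, 0, 0.1305, -0.1005, 0.055, 0, 0, 0, 0.1305, -0.1005, 0.067, 0, 0, 0, 0.1305, -0.1005, 0.07, 0, 0, 0, 0.1305, -0.1005, 0.07, 0, 0, 0]
}}

```text
time_s: 13.75
tool_pos: [0.4815, 0.071, 0.1107]
ee_rot: [0.514, 0.858, -0.0, -0.0]
ft_force: [0.0, -1.1, -0.5]
grip_width: 0.006
grip_force: 0.0
```

>>> {"method": "arm_command", "body": {
  "motion": [0, 0, 0.003, 0, 0, 0, 0, 0, 0.006, 0, 0, 0, 0, 0, 0.009, 0, 0, 0, 0, 0, 0.011, 0, 0, 0]
}}

```text
time_s: 14.15
tool_pos: [0.4815, 0.0712, 0.1001]
ee_rot: [0.514, 0.858, 0.0, 0.0]
ft_force: [0.6, -0.1, -0.8]
grip_width: 0.007
grip_force: 0.0
```

Tip is now at about z 0.136. I'll go on slowly until I feel the ball.

>>> {"method": "arm_command", "body": {
  "motion": [0, 0, 0.0015, 0, 0, 0, 0, 0, 0.003, 0, 0, 0, 0, 0, 0.0045, 0, 0, 0, 0, 0, 0.006, 0, 0, 0, 0, 0, 0.0075, 0, 0, 0, 0, 0, 0.009, 0, 0, 0]
}}

```text
time_s: 14.75
tool_pos: [0.4815, 0.0712, 0.091]
ee_rot: [0.514, 0.858, -0.0, -0.0]
ft_force: [-0.8, -1.2, 0.1]
grip_width: 0.009
grip_force: 0.4
```

>>> {"method": "arm_command", "body": {
  "motion": [0, 0, 0.0015, 0, 0, 0, 0, 0, 0.003, 0, 0, 0, 0, 0, 0.0045, 0, 0, 0, 0, 0, 0.006, 0, 0, 0]
}}

```text
time_s: 15.15
tool_pos: [0.4814, 0.0711, 0.085]
ee_rot: [0.514, 0.858, -0.0, -0.0]
ft_force: [-1.5, -0.0, 2.3]
grip_width: 0.007
grip_force: 0.9
```

```bash
cat >> h.py <<'E'
def lev():
    s=r.snapshot('side');o=r.get_obs();print(o['tool_pos'].round(4),o['ft_force'].round(1),o['time_s'])
    p=proj(s,ballpred(-64.5,.9)).astype(int);print(blobs(s['image'],(p[0]-15,p[1]-20,p[0]+12,p[1]+20)),[(v,proj(s,ballpred(-64.5,v)).round(1)) for v in(.75,.9,1.08,1.2)])
E
python3 -c "
from h import *
lev()"
```

```text
[0.4813 0.0711 0.0848] [ 0.1 -0.3  1.1] 15.2
[(np.int32(243), array([277.5, 225. ]), array([18, 23], dtype=int32))] [(0.75, array([276.6, 232.3])), (0.9, array([276.4, 235.2])), (1.08, array([276.6, 238.3])), (1.2, array([277.2, 240.2]))]
```

>>> {"method": "arm_command", "body": {
  "motion": [0, 0, 0.0015, 0, 0, 0, 0, 0, 0.003, 0, 0, 0, 0, 0, 0.0045, 0, 0, 0, 0, 0, 0.006, 0, 0, 0]
}}

```text
time_s: 15.6
tool_pos: [0.4814, 0.0711, 0.079]
ee_rot: [0.514, 0.858, -0.0, -0.0]
ft_force: [-1.5, -0.1, 2.7]
grip_width: 0.002
grip_force: 1.2
```

>>> {"method": "arm_command", "body": {
  "motion": [0, 0, 0.001, 0, 0, 0, 0, 0, 0.002, 0, 0, 0, 0, 0, 0.003, 0, 0, 0]
}}

```text
time_s: 15.9
tool_pos: [0.4815, 0.0712, 0.0761]
ee_rot: [0.514, 0.858, -0.0, -0.0]
ft_force: [-1.9, -1.3, 3.0]
grip_width: 0.002
grip_force: 1.3
```

>>> {"method": "arm_command", "body": {
  "motion": [0, 0, 0.001, 0, 0, 0, 0, 0, 0.002, 0, 0, 0, 0, 0, 0.003, 0, 0, 0]
}}

```text
time_s: 16.2
tool_pos: [0.4814, 0.0712, 0.073]
ee_rot: [0.514, 0.858, -0.0, -0.0]
ft_force: [-2.3, -1.9, 3.1]
grip_width: 0.005
grip_force: 1.5
```

```bash
python3 -c "
from h import *
lev()"
```

```text
[0.4814 0.0712 0.0729] [-1.9 -1.4  2.1] 16.25
[(np.int32(27), array([265.7, 217.3]), array([14,  6], dtype=int32)), (np.int32(249), array([278.1, 228.2]), array([18, 27], dtype=int32))] [(0.75, array([276.6, 232.3])), (0.9, array([276.4, 235.2])), (1.08, array([276.6, 238.3])), (1.2, array([277.2, 240.2]))]
```

>>> {"method": "arm_command", "body": {
  "motion": [0, 0, 0.0007, 0, 0, 0, 0, 0, 0.0014, 0, 0, 0, 0, 0, 0.002, 0, 0, 0]
}}

```text
time_s: 16.55
tool_pos: [0.4815, 0.0711, 0.0711]
ee_rot: [0.514, 0.858, -0.0, -0.0]
ft_force: [-2.3, -0.6, 3.6]
grip_width: 0.006
grip_force: 1.6
```

>>> {"method": "arm_command", "body": {
  "motion": [0, 0, 0.0007, 0, 0, 0, 0, 0, 0.0014, 0, 0, 0]
}}

```text
time_s: 16.75
tool_pos: [0.4815, 0.0712, 0.0697]
ee_rot: [0.514, 0.858, -0.0, 0.0]
ft_force: [-2.1, -1.0, 3.8]
grip_width: 0.005
grip_force: 1.7
```

>>> {"method": "arm_command", "body": {
  "motion": [0, 0, 0.0005, 0, 0, 0, 0, 0, 0.001, 0, 0, 0]
}}

```text
time_s: 16.95
tool_pos: [0.4815, 0.0712, 0.0687]
ee_rot: [0.514, 0.858, -0.0, 0.0]
ft_force: [-2.6, -0.7, 3.4]
grip_width: 0.007
grip_force: 1.7
```

>>> {"method": "arm_command", "body": {
  "motion": [0, 0, 0.0005, 0, 0, 0, 0, 0, 0.001, 0, 0, 0]
}}

```text
time_s: 17.15
tool_pos: [0.4815, 0.0712, 0.0677]
ee_rot: [0.514, 0.858, -0.0, 0.0]
ft_force: [-3.0, -0.7, 3.5]
grip_width: 0.007
grip_force: 1.7
```

>>> {"method": "arm_command", "body": {
  "motion": [0, 0, 0.0005, 0, 0, 0, 0, 0, 0.001, 0, 0, 0]
}}

```text
time_s: 17.35
tool_pos: [0.4815, 0.0712, 0.0667]
ee_rot: [0.514, 0.858, 0.0, 0.0]
ft_force: [-1.5, -0.6, 3.9]
grip_width: 0.001
grip_force: 1.8
```

>>> {"method": "arm_command", "body": {
  "motion": [0, 0, 0.0005, 0, 0, 0, 0, 0, 0.001, 0, 0, 0]
}}

```text
time_s: 17.55
tool_pos: [0.4816, 0.0712, 0.0657]
ee_rot: [0.514, 0.858, 0.0, 0.0]
ft_force: [-2.9, -1.2, 3.8]
grip_width: 0.005
grip_force: 1.9
```

```bash
python3 -c "
from h import *
lev()
s=r.snapshot('side');i=s['image'].max(2);print(i[222:252,266:290:1][::1,::2])"
```

```text
[0.4816 0.0712 0.0657] [-1.3 -0.6  4.4] 17.6
[(np.int32(45), array([266. , 217.9]), array([13,  8], dtype=int32)), (np.int32(12), array([278.9, 216.1]), array([5, 4], dtype=int32)), (np.int32(246), array([278.5, 230.3]), array([17, 26], dtype=int32))] [(0.75, array([276.6, 232.3])), (0.9, array([276.4, 235.2])), (1.08, array([276.6, 238.3])), (1.2, array([277.2, 240.2]))]
[[ 31 126  52  51  52  42  44  39  39  34  42 107]
 [ 40  90  87  47  40  41  46  43  27  38 109 176]
 [ 90  92  87  42  41  35  43  45  38  37 179 172]
 [ 76  80 125  40  48  42  41  38  38  34 171 172]
 [ 91  54 115  45  45  38  40  34  35  39 172 173]
 [130 179  82  45  41  47  35  28  33  42 173 178]
 [219 213  52  42  48  31  39  36  39  43 173 171]
 [209 209  70  38  37  41  29  35  36  36 200 174]
 [211 207  96  22  36  36  32  38  35  38 204 203]
 [210 205 134  34  39  40  26  32  42  39 203 201]
 [208 205 140  35  41  37  37  37  39  30 208 200]
 [210 205 172  30  35  37  32  34  35  37 206 169]
 [213 203 212  32  32  32  31  37  24  26 194 139]
 [213 207 208  41  38  40  35  37  32  33 152 116]
 [208 206 205  54  36  34  35  37  33  33 119 145]
 [211 208 203 112  32  44  36  38  31  61 147 208]
 [213 205 203 168  31  46  42  32  32  89 199 172]
 [211 204 199 205  76  42  41  38  79 175 176 177]
 [213 206 201 199 140  41  33  27 221 181 175 173]
 [214 205 197 200 137  40  30  24 216 173 174 171]
 [210 206 203 200 133  24  25  20 185 174 174 171]
 [211 203 201 196 181  52  31  94 187 174 175 174]
 [211 205 203 170 182 142  98 182 187 173 173 171]
 [214 179 174 172 177 174 172 174 185 174 175 160]
 [214 177 175 170 175 173 170 170 217 203 177 138]
 [213 177 173 171 178 171 168 173 212 203 178 150]
 [185 177 174 169 176 173 167 170 179 204 204 170]
 [190 177 176 167 175 172 167 169 182 205 203 180]
 [190 174 173 169 172 171 169 173 180 175 184 192]
 [215 176 174 174 174 174 166 174 181 180 133 186]]
```

>>> {"method": "arm_command", "body": {
  "motion": [0, 0, 0.0005, 0, 0, 0, 0, 0, 0.0005, 0, 0, 0]
}}

```text
time_s: 17.85
tool_pos: [0.4816, 0.0712, 0.0652]
ee_rot: [0.514, 0.858, 0.0, 0.0]
ft_force: [-2.3, -0.8, 3.3]
grip_width: 0.01
grip_force: 1.7
```

>>> {"method": "arm_command", "body": {
  "motion": [0, 0, 0.0005, 0, 0, 0, 0, 0, 0.0005, 0, 0, 0]
}}

```text
time_s: 18.05
tool_pos: [0.4816, 0.0712, 0.0648]
ee_rot: [0.514, 0.858, 0.0, 0.0]
ft_force: [-1.8, -0.4, 3.1]
grip_width: 0.008
grip_force: 1.8
```

>>> {"method": "arm_command", "body": {
  "motion": [0, 0, 0.0005, 0, 0, 0, 0, 0, 0.0005, 0, 0, 0]
}}

```text
time_s: 18.25
tool_pos: [0.4816, 0.0712, 0.0642]
ee_rot: [0.514, 0.858, 0.0, 0.0]
ft_force: [-2.2, -0.1, 4.1]
grip_width: 0.005
grip_force: 1.9
```

>>> {"method": "arm_command", "body": {
  "motion": [0, 0, 0.0005, 0, 0, 0, 0, 0, 0.0005, 0, 0, 0]
}}

```text
time_s: 18.45
tool_pos: [0.4816, 0.0712, 0.0638]
ee_rot: [0.514, 0.858, 0.0, 0.0]
ft_force: [-0.6, 0.3, 4.7]
grip_width: 0.009
grip_force: 2.0
```

>>> {"method": "arm_command", "body": {
  "motion": [0, 0, 0.0005, 0, 0, 0, 0, 0, 0.0005, 0, 0, 0]
}}

```text
time_s: 18.65
tool_pos: [0.4817, 0.0712, 0.0633]
ee_rot: [0.514, 0.858, 0.0, 0.0]
ft_force: [-0.8, 0.5, 4.2]
grip_width: 0.001
grip_force: 2.1
```

>>> {"method": "arm_command", "body": {
  "motion": [0, 0, 0.0005, 0, 0, 0, 0, 0, 0.0005, 0, 0, 0]
}}

```text
time_s: 18.85
tool_pos: [0.4817, 0.0712, 0.0628]
ee_rot: [0.514, 0.858, 0.0, 0.0]
ft_force: [-0.7, 0.1, 4.5]
grip_width: 0.009
grip_force: 2.2
```

>>> {"method": "arm_command", "body": {
  "motion": [0, 0, 0.0005, 0, 0, 0, 0, 0, 0.0005, 0, 0, 0]
}}

```text
time_s: 19.05
tool_pos: [0.4817, 0.0712, 0.0623]
ee_rot: [0.514, 0.858, 0.0, 0.0]
ft_force: [-1.2, 2.2, 4.7]
grip_width: 0.004
grip_force: 2.4
```

```bash
python3 -c "
from h import *
lev()
s=r.snapshot('side');i=s['image'].max(2);print(i[236:248,270:288])"
```

```text
[0.4817 0.0712 0.0623] [0.6 0.8 4.2] 19.1
[(np.int32(51), array([266.7, 218.6]), array([14, 10], dtype=int32)), (np.int32(13), array([279.7, 216.8]), array([5, 5], dtype=int32)), (np.int32(232), array([278.7, 231.6]), array([17, 27], dtype=int32))] [(0.75, array([276.6, 232.3])), (0.9, array([276.4, 235.2])), (1.08, array([276.6, 238.3])), (1.2, array([277.2, 240.2]))]
[[205 136  50  33  36  37  32  39  34  39  38  38  34  38  39 117 131 120]
 [207 135  57  36  31  35  39  40  35  34  37  26  38  44  33  94 112 149]
 [202 209 140  54  24  36  47  40  39  34  31  33  31  38  53 110 137 203]
 [202 201 209 115  41  44  41  42  41  38  42  33  35  39 130 175 178 175]
 [201 197 204 218 116  40  41  45  38  31  41  30  77 130 174 177 172 174]
 [199 194 196 209 175  78  38  42  34  30  27  68 216 193 178 176 172 174]
 [203 198 196 207 217  92  34  50  30  24  37  65 185 179 172 172 171 174]
 [202 200 198 176 182 120  50  26  29  30  24 139 186 185 173 176 172 169]
 [206 174 172 173 179 184  98  40  35  42  99 180 189 182 174 172 174 175]
 [172 164 169 176 179 178 180 145 136 174 179 185 186 182 173 172 171 174]
 [174 169 169 175 177 179 177 172 172 175 173 210 214 213 203 175 176 177]
 [173 172 172 173 177 177 174 168 169 171 168 210 210 214 204 201 177 155]]
```

>>> {"method": "arm_command", "body": {
  "motion": [0, 0, 0.0005, 0, 0, 0, 0, 0, 0.0005, 0, 0, 0]
}}

```text
time_s: 19.35
tool_pos: [0.4818, 0.0712, 0.0619]
ee_rot: [0.514, 0.858, 0.0, 0.0]
ft_force: [0.0, 1.5, 5.2]
grip_width: 0.004
grip_force: 2.5
```

>>> {"method": "arm_command", "body": {
  "motion": [0, 0, 0.0005, 0, 0, 0, 0, 0, 0.0005, 0, 0, 0]
}}

```text
time_s: 19.55
tool_pos: [0.4818, 0.0713, 0.0614]
ee_rot: [0.514, 0.858, 0.0, 0.0]
ft_force: [0.5, 1.1, 5.2]
grip_width: 0.008
grip_force: 2.7
```

>>> {"method": "arm_command", "body": {
  "motion": [0, 0, 0.0005, 0, 0, 0, 0, 0, 0.0005, 0, 0, 0]
}}

```text
time_s: 19.75
tool_pos: [0.4819, 0.0713, 0.061]
ee_rot: [0.514, 0.858, 0.0, 0.0]
ft_force: [0.1, 2.0, 6.3]
grip_width: 0.006
grip_force: 2.8
```

>>> {"method": "arm_command", "body": {
  "motion": [0, 0, 0.0005, 0, 0, 0, 0, 0, 0.0005, 0, 0, 0]
}}

```text
time_s: 19.95
tool_pos: [0.4819, 0.0713, 0.0605]
ee_rot: [0.514, 0.858, 0.0, 0.0]
ft_force: [0.1, 1.1, 5.8]
grip_width: 0.004
grip_force: 3.0
```

>>> {"method": "arm_command", "body": {
  "motion": [0, 0, 0.0005, 0, 0, 0, 0, 0, 0.0005, 0, 0, 0]
}}

```text
time_s: 20.15
tool_pos: [0.482, 0.0714, 0.0601]
ee_rot: [0.514, 0.858, 0.0, 0.0]
ft_force: [0.1, 0.9, 6.4]
grip_width: 0.004
grip_force: 3.1
```

>>> {"method": "arm_command", "body": {
  "motion": [0, 0, 0.0005, 0, 0, 0, 0, 0, 0.0005, 0, 0, 0]
}}

```text
time_s: 20.35
tool_pos: [0.4821, 0.0714, 0.0596]
ee_rot: [0.514, 0.858, 0.0, 0.0]
ft_force: [0.0, 2.4, 5.9]
grip_width: 0.01
grip_force: 3.3
```

```bash
python3 -c "
from h import *
lev()
s=r.snapshot('side');i=s['image'].max(2);print(i[240:248,270:288])"
```

```text
[0.4821 0.0714 0.0597] [0.4 1.2 6.9] 20.4
[(np.int32(62), array([267.3, 218.4]), array([16, 10], dtype=int32)), (np.int32(15), array([280.1, 217.3]), array([6, 5], dtype=int32)), (np.int32(232), array([278.8, 232.5]), array([17, 27], dtype=int32))] [(0.75, array([276.6, 232.3])), (0.9, array([276.4, 235.2])), (1.08, array([276.6, 238.3])), (1.2, array([277.2, 240.2]))]
[[199 197 212 140  56  43  41  46  38  35  36  31  40  42 111 174 176 175]
 [199 197 196 214 144  60  46  46  36  40  37  27 126 147 177 177 174 174]
 [204 199 198 211 217 115  38  44  38  37  34  23 146 181 179 175 172 173]
 [203 198 199 178 180 117  43  38  33  28  31  28 184 187 175 175 174 174]
 [202 175 168 172 182 148  62  22  28  33  29  99 181 184 178 172 176 173]
 [170 169 170 174 179 182 149  81  48  65  99 181 188 182 173 173 172 175]
 [172 171 172 171 175 176 179 176 178 177 179 214 189 181 173 174 173 177]
 [173 174 171 171 178 176 173 170 169 169 199 214 215 216 207 202 181 158]]
```

>>> {"method": "arm_command", "body": {
  "motion": [0, 0, 0.0005, 0, 0, 0, 0, 0, 0.0005, 0, 0, 0]
}}

```text
time_s: 20.65
tool_pos: [0.4822, 0.0714, 0.0592]
ee_rot: [0.514, 0.858, 0.001, 0.001]
ft_force: [0.3, 2.7, 6.5]
grip_width: 0.003
grip_force: 3.5
```

>>> {"method": "arm_command", "body": {
  "motion": [0, 0, 0.0005, 0, 0, 0, 0, 0, 0.0005, 0, 0, 0]
}}

```text
time_s: 20.85
tool_pos: [0.4822, 0.0714, 0.0588]
ee_rot: [0.514, 0.858, 0.001, 0.001]
ft_force: [1.3, 1.4, 6.9]
grip_width: 0.007
grip_force: 3.6
```

>>> {"method": "arm_command", "body": {
  "motion": [0, 0, 0.0005, 0, 0, 0, 0, 0, 0.0005, 0, 0, 0]
}}

```text
time_s: 21.05
tool_pos: [0.4823, 0.0714, 0.0583]
ee_rot: [0.514, 0.858, 0.001, 0.001]
ft_force: [-0.6, 2.0, 7.8]
grip_width: 0.005
grip_force: 3.8
```

Force is about 8 N and the ball is well below level. I'll lift off and measure the lever while it is free.

>>> {"method": "arm_command", "body": {
  "motion": [0, 0, -0.004, 0, 0, 0, 0, 0, -0.015, 0, 0, 0, 0, 0, -0.04, 0, 0, 0, 0, 0, -0.07, 0, 0, 0, -0.02, 0, -0.09, 0, 0, 0, -0.05, 0.02, -0.1, 0, 0, 0, -0.085, 0.04, -0.1, 0, 0, 0, -0.11, 0.06, -0.1, 0, 0, 0, -0.12, 0.07, -0.1, 0, 0, 0, -0.12, 0.07, -0.1, 0, 0, 0, -0.12, 0.07, -0.1, 0, 0, 0]
}}

```text
time_s: 22.15
tool_pos: [0.5988, -0.0015, 0.1573]
ee_rot: [0.514, 0.858, -0.0, -0.001]
ft_force: [-0.8, 0.2, 0.6]
grip_width: 0.005
grip_force: 0.0
```

```bash
python3 -c "
from h import *
o=r.get_obs();w=r.snapshot('wrist');s=r.snapshot('side');cv2.imwrite('pics/w8.png',w['image'][:,:,::-1])
print(o['tool_pos'],o['ft_force'])
p=wproj(w,ballpred(-64.5,1.2),o).astype(int);bw=blobs(w['image'],(max(p[0]-50,0),max(p[1]-50,0),p[0]+50,p[1]+50))
q=proj(s,ballpred(-64.5,1.1)).astype(int);bs=blobs(s['image'],(q[0]-15,q[1]-15,q[0]+12,q[1]+15));print(p,bw,bs)
for a in bw:
  for b in bs:
    B=tri([ray(s,b[1]),wray(w,a[1],o)]);print(B,1-np.arcsin((B[2]-.106)/.06),[ballpred(-64.5,v).round(4) for v in(1.08,1.2,1.3)])
"
```

```text
[ 0.5987834  -0.00151827  0.15730508] [-0.77769076  0.20195547  0.6412539 ]
[215  68] [(np.int32(423), array([217.,  71.]), array([24, 25], dtype=int32))] [(np.int32(22), array([278.2, 241.5]), array([5, 6], dtype=int32))]
[0.48121319 0.0715786  0.0907769 ] 1.2565224570685092 [array([0.4788, 0.0722, 0.1012]), array([0.4797, 0.0726, 0.0941]), array([0.481 , 0.0732, 0.0883])]
```

The free lever reads about 1.25 and stays down, so it is home. The ball's position matches the collar on the flat, and the robot is clear.

```bash
python3 -c "
from rig import r
print(r.job_done())"
```

```text
the job is handed in; nothing more can be done
None
```

I turned the collar clockwise until its screw dropped into the flat, pressed the clamp lever home (about 1.25 rad measured after letting go, peak reading about 8 N), backed the arm clear and handed the job in at about 22 s; no verdict was returned.

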